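Back the feed roller off by one notch

ROBOT

A 6-joint arm with a two-finger parallel gripper is mounted at the origin on the work surface. World frame = base frame: x ahead of the robot, y to its left, z up, the work surface at z = 0. Lengths are in m, angles in rad, forces in N, time in s.
With the tool pointing down it reaches from about 0.275 to 0.75 m from the base axis. Payload 10.2 kg.
Tool frame: the origin (TCP) lies between the finger pads; the fingertips stand 8 mm ahead of it and the grasp point (between the pads) lies 11 mm behind it; z points along the fingers, x is the direction in which the jaws open and shut, and the axes are right-handed (so a half turn about z gives the same grasp; the last joint's range is limited). The gripper opens to 88 mm and grips with 3 to 60 N. Pads are 18 mm wide; open, the fingers measure 123 mm over their backs; the gripper's body (75 mm by 187 mm) begins 45 mm behind the grasp point.
Start: joints at [0.942, 0.313, 1.498, -0, 1.331, -0.223], TCP at [0.207, 0.482, 0.208] pointing down, gripper open.
Joint ranges: [-2.94, 2.94], [-0.97, 2.17], [0.19, 2.56], [-1.23, 4.37], [0.02, 3.11], [-2.88, 2.88]. Speed limits (rad/s): [2.39, 2.39, 3.01, 3.14, 3.14, 3.14].

INTERFACE

Orientations are given as a rotation vector (axis times angle).
In Python, from plant import arm gives the robot as it stands. The module is installed in compiled form; this text tells all that it offers.
- The arm moves only by the tool send_rows, never from a script. Its argument "moves" is a list that holds one entry, the list of rows, each a list of 7 numbers: the finger opening in m, from 0 to 0.0881, then the shift along the world's x, y, z in m, then the turn, a rotation vector about the world's x, y, z in degrees. In form: [[[gripper, x, y, z, rx, ry, rz], ...]]. A call has 1 to 20 rows; each row shifts and turns the commanded pose from where the row before left it; what a row does not reach is not made up. A row lasts 1/12 s, in which the tool goes at most 41.7 mm and 7.16 degrees, less where a joint would pass 70% of its speed; a pose out of reach is approached as far as the arm can. A call is refused whole if a number of a shift passes 0.0417 or a number of a turn 7.16, either way. A call with a gripper value outside its range is refused whole. The fingers move at their own pace and stop on an object; "grip_force" is the grip in N (left out, the last holds). Time passes only in rows, so rows that do not move let the fingers close. It gives the time, the measured TCP pose, the force and the opening at its end, in the units of the state.
- arm.sense(): the state, without advancing time (a new reading comes with each control period).
- arm.get_image(name): name is "scene" or "top" or "wrist"; returns a dict with "frame" (400x640x3 uint8, red, green, blue), "vfov" (degrees; the focal length in pixels is half the picture's height over the tangent of half this angle, whatever the lens; pixels are square), "cx", "cy" (the principal point, pixels), "dist" ([k1, k2, p1, p2, k3] as OpenCV has them; the pictures are not rectified), "world_from_camera" (4x4, takes a point from camera to world coordinates). Camera axes: x right, y down, z forward; pixel columns grow to the right and rows downward; lengths in m; the calibration is good to about 2 mm. A picture is of the moment at which its call begins. There is no depth.
- arm.close_job(): hands the job in, once; it reports no verdict.
The state is a dict: "t": time; "joint_pos": joint angles; "qvel": joint speeds; "effort": joint torques, N m; "tcp_pos": TCP position; "tcp_rot": TCP orientation; "wrist_force": force on the tool from outside, world axes, zero at the start; "ft_torque": the same for the moment, N m; "opening": opening from 0.0 (shut) to 1.0 (fully open).
Only numpy, scipy, OpenCV 4.12 (cv2) and the standard library are available. Lean on these libraries where they do the work, as an engineer would, in place of code of your own. Each camera call takes 0.05 s, during which the arm holds its last target.

TASK

The feed roller of the edge-banding unit is wound one notch too tight: with a fingertip, lift the yellow pawl by its red bar clear of the ratchet wheel, push the wheel backward (clockwise seen from above) by exactly one notch, for instance at its red peg, then push the pawl fully back down so that it locks the wheel in that notch. Only push gently with the fingertips, do not grip or force anything, and leave the things lying around the unit alone.

Things in the scene. Friction and masses are not known exactly. Their poses are not given: they have to be found in the camera images.
- unit: grey feed-roller unit bolted to the table, deck 280 x 260 x 12 mm. Origin on the table, on the wheel's axle; z up; the mm places below are in its axes. Pawl on its +y side. Blue gear housing up to z 74 at x 108 to 152, y -105 to 15; fence 42 high along y -122.
- axle (a point): upright axle of the flat ratchet wheel, at the disc's top (z 38). Blue disc 150 mm across, z 20 to 38, 12 steel teeth out to 94 mm radius (z 20 to 40, 12 wide; one notch = one tooth pitch = 30 degrees). On top a black rubber roller, 64 across, up to z 84, and four pegs 14 across, z 38 to 78, at 58 mm radius, 90 degrees apart, one red, three black.
- red_peg (a point): centre of the red push peg (14 mm across, 40 mm tall), half-way up at z 58, 58 mm from the axle, on the robot's side; it rides on the wheel
- pawl_hinge (a point): hinge pin of the yellow pawl, at x 80, y 84, z 56, along the unit's y. The pawl's arm (14 wide, top 6 above the pin when down) reaches 95 from the pin towards -x; the nose under that end drops 18 mm deep between two teeth. Bracket cheeks up to z 64.
- finger_bar (a point): centre of the pawl's red finger bar: a free-turning sleeve 14 mm thick, 48 long, standing out from the pawl's post along the unit's +y, free below. Pawl down: 45 to the -x side of the hinge pin, 60 above it (z 116), at y 115. It swings about the pin: pushing it towards +x with an upright finger (or hooking it from below) lifts the pawl, pushing it back towards -x lowers it.
- pawl (a joint): pawl angle, rad: 0 = fully down, nose between two teeth; grows as it is lifted, stop at 1.1; clear of the teeth above about 0.28. Stiff hinge (about 2 N at the bar): it stays where it is left. It goes right down only where the nose meets a gap (the wheel may be some 0.08 rad off either way).
- wheel (a joint): wheel angle, rad: grows as the wheel turns BACKWARD, clockwise seen from above; 0.524 per notch. Starts within 0.05 of 0, the pawl blocking it beyond about 0.1. With the pawl up it turns either way with light friction (about 3 N at a peg) and stays where it is left.
- glue: bystander, to be left alone: white glue bottle with orange cap, 56 mm across, 150 mm high; origin at its underside
- screwdriver: bystander, to be left alone: screwdriver lying on the table
- collar: bystander, to be left alone: flat steel collar (ring), 60 mm across, 18 mm high; origin at its underside
- tin: bystander, to be left alone: open aluminium tin, 68 mm across, 85 mm high; origin at its underside
- offcut: bystander, to be left alone: black board offcut, 90 x 60 x 18 mm; origin at its underside
- wrench: bystander, to be left alone: wrench lying on the table
- can: bystander, to be left alone: green can, 60 mm across, 140 mm high; origin at its underside

How it is judged:
On the way, in this order (a step that is already met when the one before it is completed fails the run):
1. the pawl is lifted clear of the teeth (more than 0.3 rad) before the wheel has gone back (value of joint pawl above 0.3 rad and value of joint wheel below 0.2 rad), for 0.1 s.
2. with the pawl still up, the wheel is turned backward by one notch (0.40 to 0.65 rad) (value of joint pawl above 0.25 rad and value of joint wheel between 0.4 and 0.65 rad), for 0.2 s.
At the end, for the whole second after the job is handed in: the pawl is down between the teeth (within 0.08 rad of fully down) and the wheel rests one notch back (0.40 to 0.65 rad) (value of joint pawl below 0.08 rad and value of joint wheel between 0.4 and 0.65 rad and velocity of joint wheel between -0.05 and 0.05 rad/s and velocity of joint pawl below 0.05 rad/s); the robot touches nothing.
It fails at once if the wheel is turned back further than one notch (beyond 0.80 rad) (value of joint wheel above 0.8 rad).
It fails at once if the wheel is wound forward (more than 0.25 rad) (value of joint wheel below -0.25 rad).
It fails at once if the unit is gripped or forced (fingers over 30 N on it) (contact force between the fingers and unit above 30 N).
It fails at once if a bystander is lifted or pushed away (more than 20 mm) (distance of any of glue, screwdriver, collar, tin, offcut, wrench, can from where it was at the start of the episode above 0.02 m).
It also fails if it takes over 54 s, if anything falls off the work surface, if the arm or the gripper's body presses on something with over 40 N, if the wrist force passes 120 N, or if a joint passes its speed limit or range.

## Working session

There is one attempt and no reset: what is moved stays moved. The work goes in short steps, Python scripts to look and compute and a tool call to move; the robot and the scene stay as the last step left them, time stands still between calls to the robot, and variables do not carry over. Pictures are saved under pics/ and viewed, and the job is handed in when it is done.

Besides the shell and the picture viewer there is one more tool, called after "Request:" as name(argument=value, ...), one argument or row to a line, values as JSON. send_rows: Moves the arm, as the interface text tells. Its arguments: {"type":"object","properties":{"moves":{"type":"array"},"grip_force":{"type":"number"}},"required":["moves"]}

```bash
mkdir -p pics; ls
python3 - <<'E'
from plant import arm
import cv2,pickle
s=arm.sense(); print(s)
d={}
for n in ["scene","top","wrist"]:
    i=arm.get_image(n); d[n]=i
    cv2.imwrite(f"pics/{n}0.png",i["frame"][:,:,::-1])
    print(n,i["vfov"],i["cx"],i["cy"],i["dist"],i["world_from_camera"])
pickle.dump(d,open("d0.pkl","wb"))
E
```

```text
pics
{'t': 0.0, 'joint_pos': array([ 9.41615117e-01,  3.13423575e-01,  1.49843760e+00,  4.33465645e-06,
        1.33100431e+00, -2.23416156e-01]), 'qvel': array([-0.00083344, -0.00022627, -0.00011191,  0.00063835,  0.00085038,
        0.00035884]), 'effort': array([ 4.32160368e-04, -4.02212369e+01, -2.52276510e+01,  6.93765306e-02,
        3.52018664e-02, -1.01149872e-04]), 'tcp_pos': array([0.20707286, 0.48212369, 0.20697443]), 'tcp_rot': array([ 2.62311569e+00,  1.72802760e+00, -1.87388727e-03]), 'wrist_force': array([-0.17001964, -0.00737465, -0.14432066]), 'ft_torque': array([ 0.02100035, -0.04072017, -0.00530855]), 'opening': 0.9996510306531483}
scene 55.63460233862421 321.9438196507366 199.1903708221083 [0.00537636 0.         0.         0.         0.        ] [[ 0.50658465  0.70529741 -0.49591083  1.15130606]
 [ 0.86204165 -0.40365229  0.30651106 -0.36167777]
 [ 0.01600592 -0.58276959 -0.8124798   0.98156296]
 [ 0.          0.          0.          1.        ]]
top 44.53105131632006 319.00062283987756 197.36766425908604 [-0.14817158  0.          0.          0.          0.        ] [[-1.55087172e-02 -9.97890114e-01  6.30460176e-02  5.06962542e-01]
 [-9.99876476e-01  1.56387249e-02  1.56913058e-03 -2.01745129e-02]
 [-2.55177922e-03 -6.30138947e-02 -9.98009387e-01  1.83863852e+00]
 [ 0.00000000e+00  0.00000000e+00  0.00000000e+00  1.00000000e+00]]
wrist 61.38748597176727 317.666625018765 196.78577487541426 [-0.04450466  0.          0.          0.          0.        ] [[ 0.39549804  0.87618061  0.27547927  0.13698874]
 [ 0.91846559 -0.37679795 -0.12018429  0.5121356 ]
 [-0.00150312  0.30055088 -0.9537646   0.38269693]
 [ 0.          0.          0.          1.        ]]
```

View pics/scene0.png

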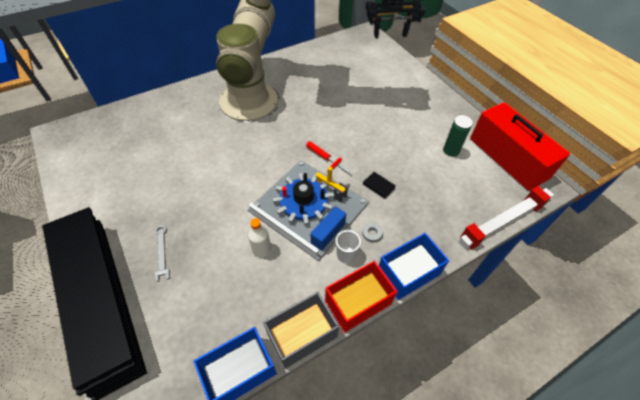

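View pics/top0.png

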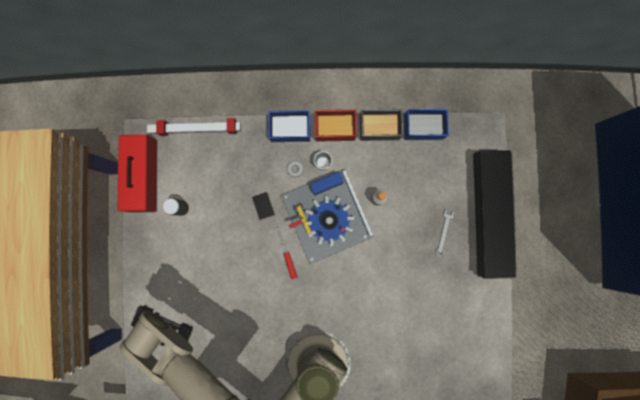

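View pics/wrist0.png

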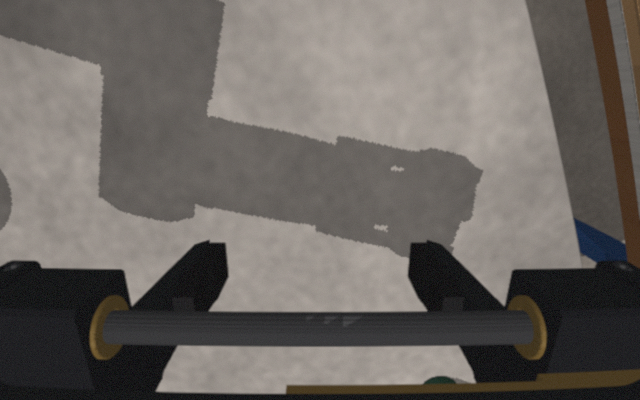

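```bash
cat > h.py <<'E'
import numpy as np, cv2
def K(i):
    f=200/np.tan(np.radians(i["vfov"]/2)); return np.array([[f,0,i["cx"]],[0,f,i["cy"]],[0,0,1.]])
def ray(i,u,v):
    p=cv2.undistortPoints(np.array([[[u,v]]],float),K(i),np.array(i["dist"]))[0,0]
    T=i["world_from_camera"]; return T[:3,3],T[:3,:3]@np.array([p[0],p[1],1.])
def at(i,u,v,z):
    o,d=ray(i,u,v); return o+d*(z-o[2])/d[2]
def proj(i,P):
    T=np.linalg.inv(i["world_from_camera"]); r=cv2.Rodrigues(T[:3,:3])[0]
    return cv2.projectPoints(np.array(P,float).reshape(-1,1,3),r,T[:3,3],K(i),np.array(i["dist"]))[0][:,0]
def crop(i,u0,v0,w,h,s,fn):
    c=i["frame"][v0:v0+h,u0:u0+w,::-1]; cv2.imwrite(fn,cv2.resize(c,None,fx=s,fy=s,interpolation=cv2.INTER_CUBIC))
E
python3 - <<'E'
from h import *; import pickle
d=pickle.load(open("d0.pkl","rb"))
crop(d["top"],245,140,150,145,4,"pics/tc0.png"); crop(d["scene"],235,130,170,145,4,"pics/sc0.png")
E
```

```text
(no output)
```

View pics/tc0.png

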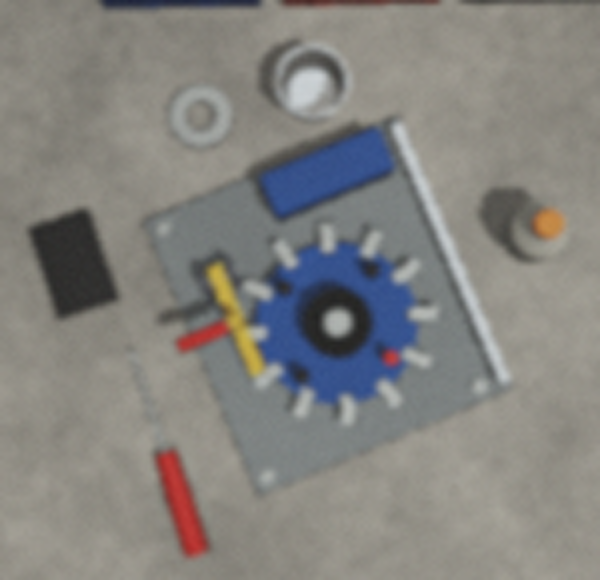

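View pics/sc0.png

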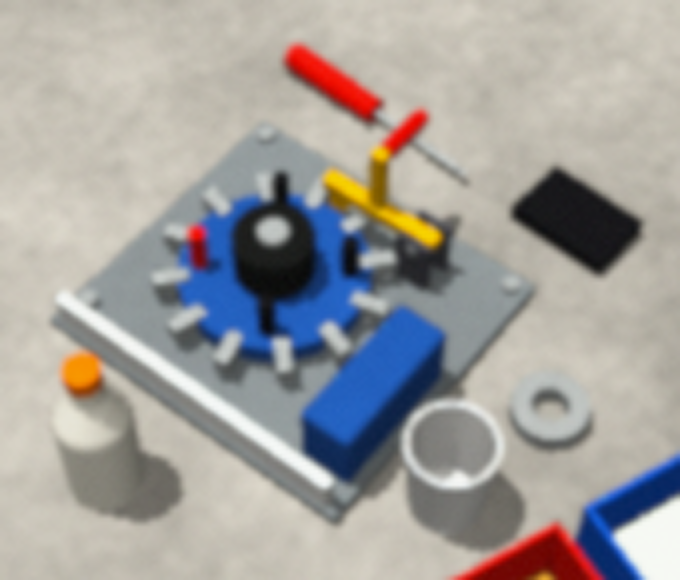

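```bash
cat > fit.py <<'E'
from h import *; import pickle
from scipy.optimize import least_squares
d=pickle.load(open("d0.pkl","rb"))
top=[((0,0,84),(338,322)),((108,15,74),(280,220)),((152,-105,74),(375,126)),((108,-105,74),(396,163)),((152,15,74),(258,180)),((35,139,116),(180,347))]
sc=[((0,0,84),(272,232)),((108,-105,74),(304,412)),((152,-105,74),(350,437)),((108,15,74),(400,308)),((152,15,74),(445,335)),((35,139,116),(422,116))]
def px(c,u0,v0): return np.array([(c[0]+.5)/4-.5+u0,(c[1]+.5)/4-.5+v0])
def W(p,P):
    c,s=np.cos(p[2]),np.sin(p[2]); P=np.atleast_2d(np.array(P,float))/1000
    return np.c_[p[0]+c*P[:,0]-s*P[:,1],p[1]+s*P[:,0]+c*P[:,1],P[:,2]]
def res(p):
    r=[]
    for n,l,o in (("top",top,(245,140)),("scene",sc,(235,130))):
        r.append(proj(d[n],W(p,[a for a,_ in l]))-np.array([px(c,*o) for _,c in l]))
    return np.vstack(r).ravel()
if __name__=="__main__":
    s=least_squares(res,[.5,0,.3],loss="soft_l1"); p=s.x
    print(p,np.degrees(p[2])); print(res(p).reshape(-1,2).round(2))
    np.save("p.npy",p)
    for n,P in dict(axle=(0,0,38),hinge=(80,84,56),bar=(35,115,116),barend=(35,139,116)).items(): print(n,W(p,P).round(4))
    a=at(d["top"],*px((391,358),245,140),.078); b=at(d["scene"],*px((198,233),235,130),.078)
    for q in (a,b):
        e=q-W(p,(0,0,78))[0]; print("peg",q.round(4),np.hypot(*e[:2]),np.degrees(np.arctan2(e[1],e[0])-p[2]))
    T={"glue cap":((548,223),.15),"tin":((316,76),.085),"collar":((202,116),.018),"sd end":((195,552),.015),"sd top":((168,452),.015),"sd tip":((130,345),.01),"offcut":((73,264),.018)}
    for n,(c,z) in T.items(): print(n,at(d["top"],*px(c,245,140),z).round(3))
E
python3 fit.py
```

```text
[ 0.5371868  -0.05251707  0.39551081] 22.66110024385042
[[ 0.   -0.5 ]
 [-1.29 -0.65]
 [ 0.41 -1.38]
 [ 0.03  0.42]
 [-0.63 -1.74]
 [-0.45 -0.26]
 [-0.48 -0.14]
 [-1.6  -0.19]
 [-0.41  2.02]
 [-0.27 -2.37]
 [ 0.86 -1.48]
 [-0.82 -0.64]]
axle [[ 0.5372 -0.0525  0.038 ]]
hinge [[0.5786 0.0558 0.056 ]]
bar [[0.5252 0.0671 0.116 ]]
barend [[0.5159 0.0892 0.116 ]]
peg [ 0.5023 -0.0998  0.078 ] 0.05870793582665767 -149.076996582261
peg [ 0.5077 -0.0979  0.078 ] 0.05415545554816342 -145.6918689915029
glue cap [ 0.617 -0.235  0.15 ]
tin [ 0.758 -0.036  0.085]
collar [0.731 0.071 0.018]
sd end [0.325 0.083 0.015]
sd top [0.418 0.106 0.015]
sd tip [0.518 0.141 0.01 ]
offcut [0.594 0.193 0.018]
```

Request:
send_rows(
  moves=[
    [[0.0, 0.017, -0.027, 0.003, 0, 0, -2.75], [0.0, 0.017, -0.027, 0.003, 0, 0, -2.75], [0.0, 0.017, -0.027, 0.003, 0, 0, -2.75], [0.0, 0.017, -0.027, 0.003, 0, 0, -2.75], [0.0, 0.017, -0.027, 0.003, 0, 0, -2.75], [0.0, 0.017, -0.027, 0.003, 0, 0, -2.75], [0.0, 0.017, -0.027, 0.003, 0, 0, -2.75], [0.0, 0.017, -0.027, 0.003, 0, 0, -2.75], [0.0, 0.017, -0.027, 0.003, 0, 0, -2.75], [0.0, 0.017, -0.027, 0.003, 0, 0, -2.75], [0.0, 0.017, -0.027, 0.003, 0, 0, -2.75], [0.0, 0.017, -0.027, 0.003, 0, 0, -2.75], [0.0, 0.017, -0.027, 0.003, 0, 0, -2.75], [0.0, 0.017, -0.027, 0.003, 0, 0, -2.75], [0.0, 0.017, -0.027, 0.003, 0, 0, -2.75], [0.0, 0.017, -0.027, 0.003, 0, 0, -2.75], [0.0, 0, 0, 0, 0, 0, 0], [0.0, 0, 0, 0, 0, 0, 0]],
  ],
  grip_force=5,
)

```text
t: 1.65
tcp_pos: [0.4795, 0.0494, 0.2551]
tcp_rot: [-3.08, -0.616, 0.001]
wrist_force: [0.3, 0.1, -0.1]
opening: 0.009
```

```bash
cat > look.py <<'E'
from plant import arm
from h import *; import pickle,sys
from scipy.spatial.transform import Rotation as R
k=sys.argv[1]; d={}
for n in sys.argv[2:]:
    d[n]=arm.get_image(n); cv2.imwrite(f"pics/{n}{k}.png",d[n]["frame"][:,:,::-1])
pickle.dump(d,open(f"d{k}.pkl","wb"))
s=arm.sense(); x=R.from_rotvec(s["tcp_rot"]).as_matrix()
p=np.load("p.npy"); e=s["tcp_pos"]-np.array([p[0],p[1],0]); c,q=np.cos(p[2]),np.sin(p[2])
print("t",s["t"],"tcp",s["tcp_pos"].round(4),"unit mm",(1000*np.array([c*e[0]+q*e[1],-q*e[0]+c*e[1],e[2]])).round(1),"yaw",np.degrees(np.arctan2(x[1,0],x[0,0])).round(2),"z",x[:,2].round(3),"F",s["wrist_force"].round(2),"open",s["opening"])
E
python3 look.py 1 wrist top scene
```

```text
t 1.8 tcp [0.4787 0.0512 0.2554] unit mm [-14.  118.2 255.4] yaw 22.83 z [-0.  0. -1.] F [-0.46 -0.23  0.32] open 0.00399971055201624
```

View pics/wrist1.png

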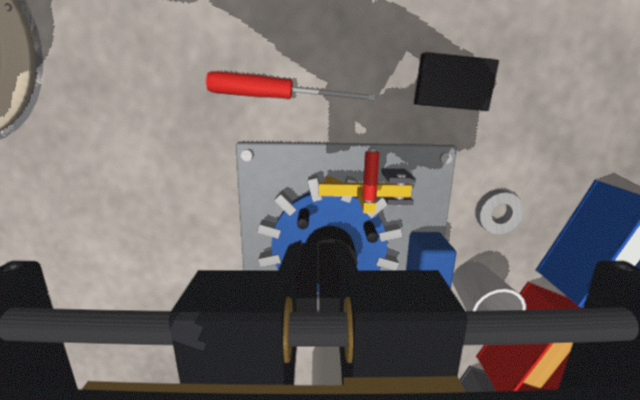

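```bash
cat > ov.py <<'E'
from fit import *
def overlay(i,p,th,w,fn,box,s):
    im=cv2.resize(i["frame"][:,:,::-1],None,fx=s,fy=s,interpolation=cv2.INTER_CUBIC)
    def ln(P,c):
        q=((proj(i,W(p,P))+.5)*s-.5); q=np.clip(q,-5000,5000); cv2.polylines(im,[np.round(q*16).astype(np.int32).reshape(-1,1,2)],False,c,1,cv2.LINE_AA,4)
    t=np.linspace(0,2*np.pi,60)
    circ=lambda cx,cy,r,z: np.c_[cx+r*np.cos(t),cy+r*np.sin(t),0*t+z]
    ln(circ(0,0,32,84),(0,255,0)); ln(circ(0,0,75,38),(0,255,0)); ln(circ(0,0,94,40),(0,200,200))
    ln([(108,-105,74),(152,-105,74),(152,15,74),(108,15,74),(108,-105,74)],(255,255,0))
    for k in range(4):
        a=np.radians(PEG+90*k)-w; ln(circ(58*np.cos(a),58*np.sin(a),7,78),(255,0,255) if k else (0,255,255))
    def sw(P):
        P=np.array(P,float); x=P[:,0]-80; z=P[:,2]-56; c,q=np.cos(th),np.sin(th)
        return np.c_[80+c*x+q*z,P[:,1],56-q*x+c*z]
    ln(sw([(35,91,116),(35,139,116)]),(255,255,255)); ln(sw([(-15,77,62),(80,77,62),(80,91,62),(-15,91,62),(-15,77,62)]),(0,0,0))
    x,y,ww,h=[int(v*s) for v in box]; cv2.imwrite(fn,im[y:y+h,x:x+ww])
PEG=-148
E
python3 - <<'E'
import ov; from ov import *
p=np.load("p.npy"); d=pickle.load(open("d1.pkl","rb"))
overlay(d["wrist"],p,0,0,"pics/ow1.png",(220,120,260,170),3)
overlay(d["top"],p,0,0,"pics/ot1.png",(265,155,125,115),5)
overlay(d["scene"],p,0,0,"pics/os1.png",(245,150,130,115),5)
E
```

```text
(no output)
```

View pics/ow1.png

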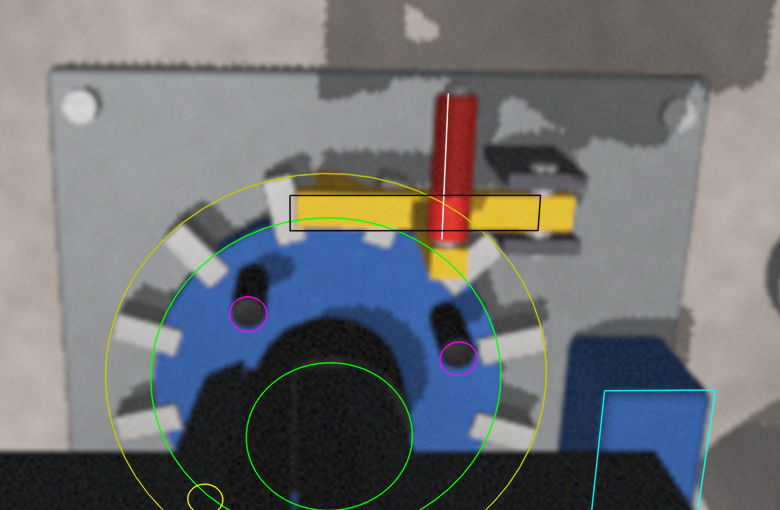

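View pics/ot1.png

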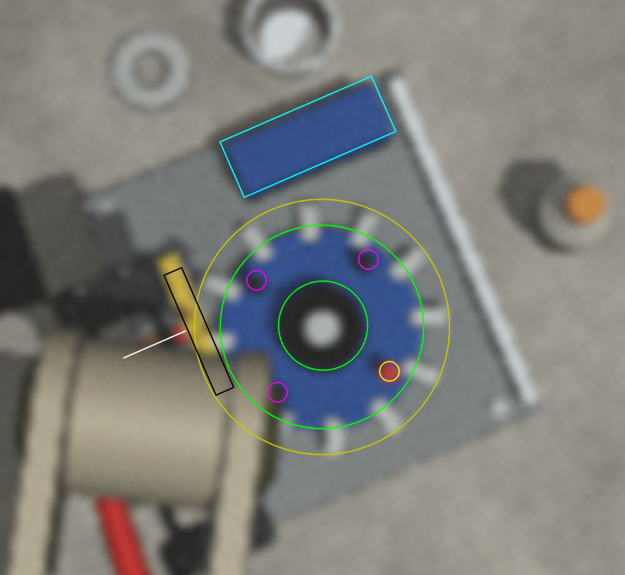

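View pics/os1.png

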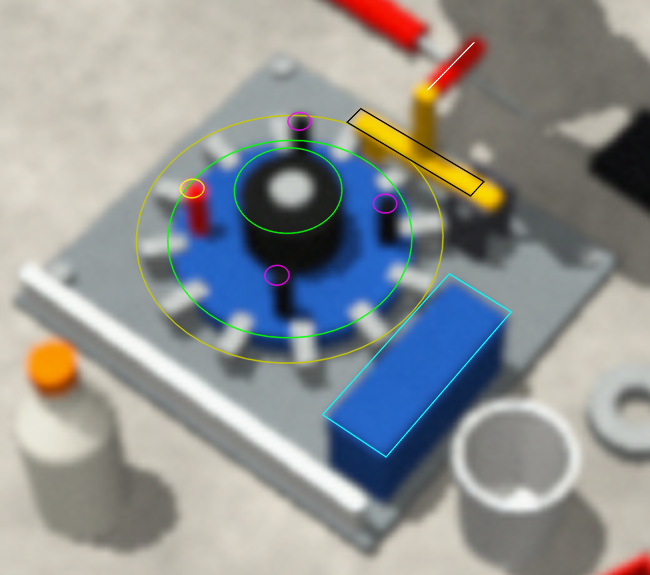

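Request:
send_rows(
  moves=[
    [[0.0, 0, 0, -0.03, 0, 0, 0], [0.0, 0, 0, -0.035, 0, 0, 0], [0.0, 0, 0, -0.035, 0, 0, 0], [0.0, 0, 0, -0.035, 0, 0, 0], [0.0, 0, 0, -0.017, 0, 0, 0], [0.0, 0, 0, 0, 0, 0, 0], [0.0, 0.0037, 0.0015, 0, 0, 0, 0], [0.0, 0.0037, 0.0015, 0, 0, 0, 0], [0.0, 0.0037, 0.0015, 0, 0, 0, 0], [0.0, 0.0037, 0.0015, 0, 0, 0, 0], [0.0, 0.0037, 0.0015, 0, 0, 0, 0], [0.0, 0.0037, 0.0015, 0, 0, 0, 0], [0.0, 0.0037, 0.0015, 0, 0, 0, 0], [0.0, 0.0037, 0.0015, 0, 0, 0, 0], [0.0, 0.0037, 0.0015, 0, 0, 0, 0], [0.0, 0.0037, 0.0015, 0, 0, 0, 0], [0.0, 0, 0, 0, 0, 0, 0]],
  ],
)

```text
t: 3.22
tcp_pos: [0.5168, 0.0655, 0.1035]
tcp_rot: [3.08, 0.62, 0.0]
wrist_force: [-0.0, -0.7, -0.8]
opening: 0.005
```

```bash
python3 look.py 2 wrist scene
python3 - <<'E'
import ov; from ov import *
p=np.load("p.npy"); d=pickle.load(open("d2.pkl","rb"))
overlay(d["scene"],p,0.15,0,"pics/os2.png",(245,130,130,115),5)
E
```

```text
t 3.3167 tcp [0.5162 0.0654 0.1034] unit mm [ 26.1 116.9 103.4] yaw 22.76 z [-0.  0. -1.] F [ 0.31  0.57 -0.26] open 0.004565533343850292
```

View pics/wrist2.png

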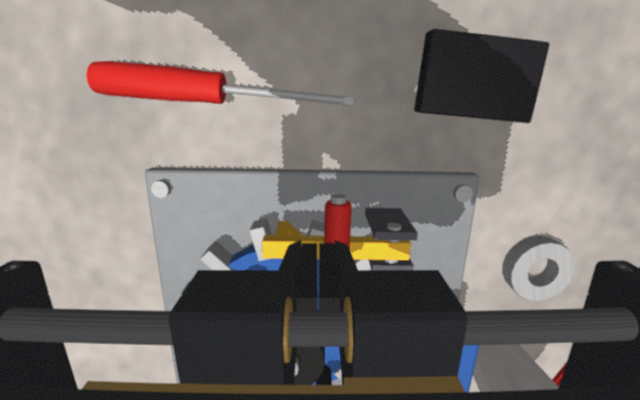

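View pics/os2.png

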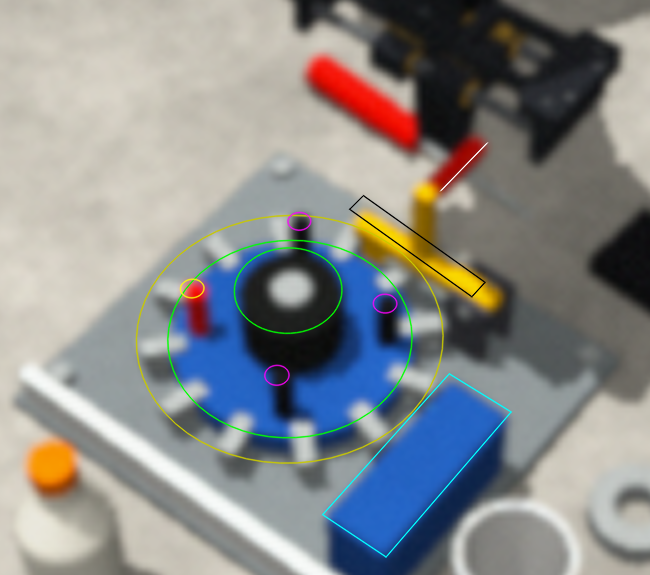

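Run:
```python
from fit import *
p=np.load("p.npy"); d=pickle.load(open("d2.pkl","rb"))["wrist"]
s=np.array([.5162,.0654,0])
print(d["world_from_camera"].round(3))
for z in (.0954,.1034,.1144,.14,.16): print(z,proj(d,s+[0,0,z]))
for P in [(35,91,116),(35,139,116),(35,117,109),(26,117,95),(26,126,95),(26,108,95)]: print(P,proj(d,W(p,P)))
crop(d,260,180,130,110,6,"pics/w2c.png")
```

```text
[[ 0.922  0.368  0.117  0.488]
 [ 0.386 -0.88  -0.277  0.136]
 [ 0.001  0.301 -0.954  0.279]
 [ 0.     0.     0.     1.   ]]
0.0954 [[315.28412703 226.64287284]]
0.1034 [[315.19878983 232.08745383]]
0.1144 [[315.06980322 240.32233016]]
0.14 [[314.70352576 263.74246251]]
0.16 [[314.32855366 287.77446736]]
(35, 91, 116) [[331.23226344 284.16163844]]
(35, 139, 116) [[332.49804694 202.06520107]]
(35, 117, 109) [[331.38166081 236.00217221]]
(26, 117, 95) [[315.17869483 226.22373874]]
(26, 126, 95) [[315.15717359 211.87138966]]
(26, 108, 95) [[315.2000101 240.1762235]]
```

View pics/w2c.png

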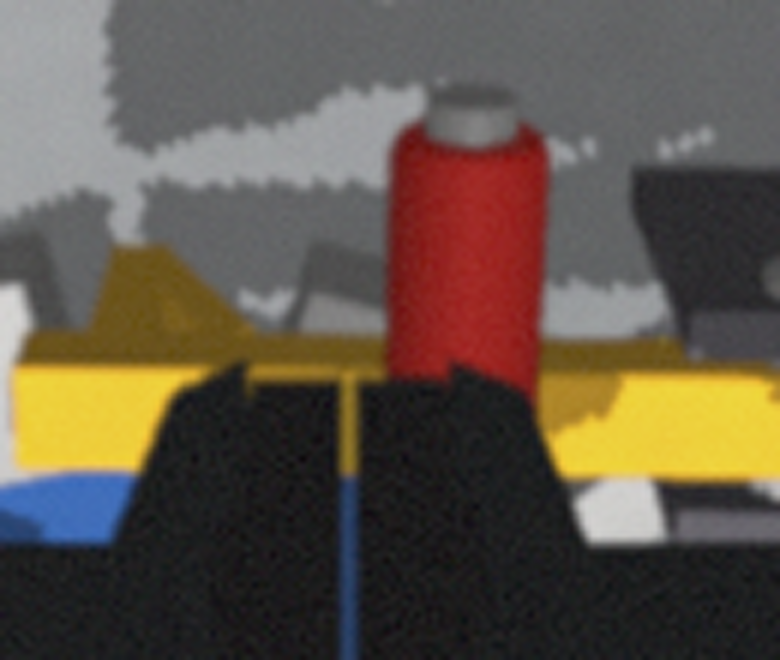

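Run:
```python
from fit import *
p=np.load("p.npy"); d=pickle.load(open("d2.pkl","rb"))["scene"]
s=np.array([.5162,.0654,0])
u0,v0,S=270,90,8
i=d["frame"][v0:v0+70,u0:u0+95,::-1]; im=cv2.resize(i,None,fx=S,fy=S,interpolation=cv2.INTER_CUBIC)
for z,c in ((.0954,(0,255,0)),(.1034,(255,255,0)),(.1304,(255,0,255)),(.16,(0,255,255))):
    q=proj(d,s+[0,0,z])[0]; print(z,q); cv2.circle(im,(int((q[0]-u0+.5)*S),int((q[1]-v0+.5)*S)),3,c,-1)
cv2.imwrite("pics/s2c.png",im)
```

```text
0.0954 [332.42659859 165.40721476]
0.1034 [332.52728543 163.69325946]
0.1304 [332.87562505 157.76384783]
0.16 [333.2733331  150.99455681]
```

View pics/s2c.png

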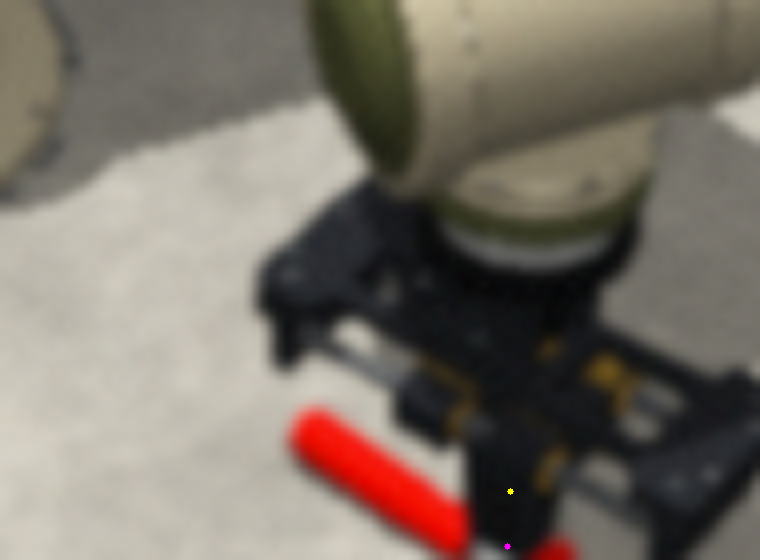

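Run:
```python
from fit import *
p=np.load("p.npy"); d=pickle.load(open("d2.pkl","rb"))["scene"]
crop(d,310,130,50,50,12,"pics/s2d.png")
print((np.array(proj(d,np.array([[.5162,.0654,.0954],[.5162,.0654,.1304]])))-[310,130])*12+5.5)
```

```text
[[274.61918303 430.38657714]
 [280.0075006  338.66617394]]
```

View pics/s2d.png

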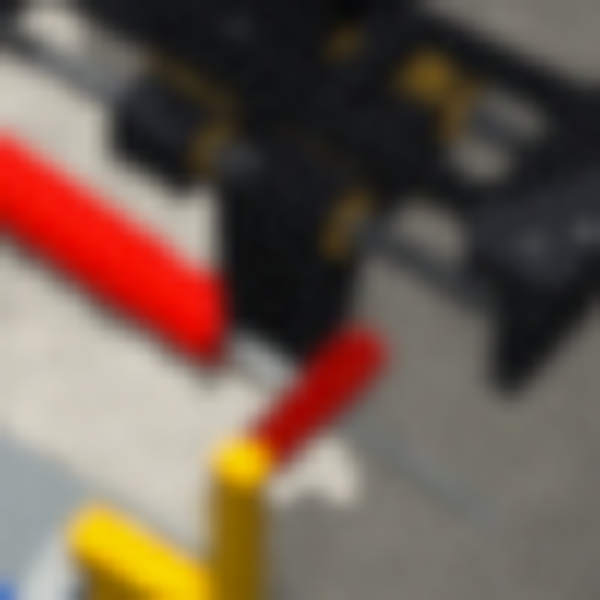

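Request:
send_rows(
  moves=[
    [[0.0, -0.005, -0.002, 0, 0, 0, 0], [0.0, -0.007, -0.003, 0, 0, 0, 0], [0.0, -0.007, -0.003, 0, 0, 0, 0], [0.0, 0, 0, -0.01, 0, 0, 0], [0.0, 0, 0, -0.012, 0, 0, 0], [0.0, 0, 0, -0.01, 0, 0, 0], [0.0, 0, 0, 0, 0, 0, 0], [0.0, 0, 0, 0, 0, 0, 0]],
  ],
)

```text
t: 3.98
tcp_pos: [0.4969, 0.0574, 0.071]
tcp_rot: [-3.079, -0.619, 0.002]
wrist_force: [0.5, 0.0, -0.0]
opening: 0.007
```

```bash
python3 look.py 3 wrist scene
python3 - <<'E'
from fit import *
d=pickle.load(open("d3.pkl","rb"))
crop(d["scene"],290,110,80,70,8,"pics/s3.png")
crop(d["wrist"],240,170,160,120,4,"pics/w3.png")
E
```

```text
t 4.0833 tcp [0.4975 0.0573 0.0718] unit mm [  5.7 116.7  71.8] yaw 22.75 z [ 0.001 -0.    -1.   ] F [0.61 0.5  0.31] open 0.004793344025746385
```

View pics/s3.png

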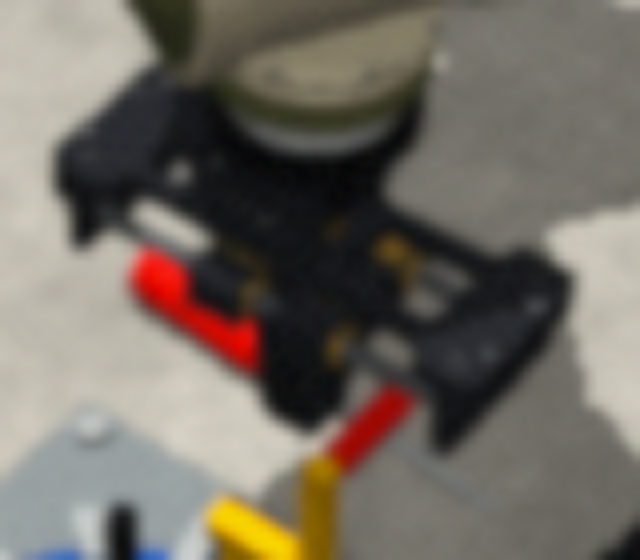

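View pics/w3.png

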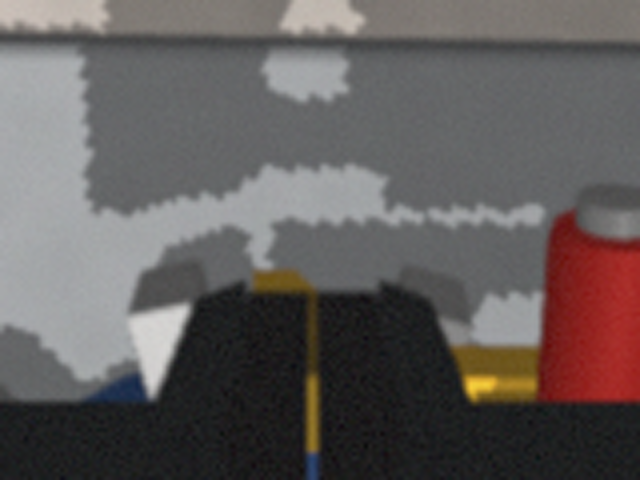

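Run:
```python
from fit import *
p=np.load("p.npy"); D=pickle.load(open("d3.pkl","rb"))
for n in("scene","wrist"):
  print(n)
  for z in (64,80,90,100,110): print(z,proj(D[n],W(p,[(5.7,116.7,z),(5.7,125.7,z)])).round(1).tolist())
```

```text
scene
64 [[326.8, 169.0], [328.5, 167.2]]
80 [[326.9, 165.6], [328.6, 163.9]]
90 [[327.0, 163.5], [328.7, 161.8]]
100 [[327.1, 161.4], [328.8, 159.7]]
110 [[327.2, 159.2], [328.9, 157.5]]
wrist
64 [[317.3, 227.9], [317.3, 213.4]]
80 [[317.2, 239.3], [317.2, 223.9]]
90 [[317.2, 247.5], [317.2, 231.3]]
100 [[317.1, 256.7], [317.1, 239.7]]
110 [[317.1, 267.0], [317.1, 249.1]]
```

Request:
send_rows(
  moves=[
    [[0.0, 0.0037, 0.0015, 0, 0, 0, 0], [0.0, 0.0037, 0.0015, 0, 0, 0, 0], [0.0, 0.0037, 0.0015, 0, 0, 0, 0], [0.0, 0.0037, 0.0015, 0.001, 0, 0, 0], [0.0, 0.0037, 0.0015, 0.002, 0, 0, 0], [0.0, 0.0037, 0.0015, 0.002, 0, 0, 0], [0.0, 0.0037, 0.0015, 0.002, 0, 0, 0]],
  ],
)

```text
t: 4.67
tcp_pos: [0.5235, 0.0679, 0.0787]
tcp_rot: [3.08, 0.62, -0.0]
wrist_force: [-2.7, -2.9, -0.2]
opening: 0.006
```

```bash
python3 look.py 4 wrist scene
python3 - <<'E'
from fit import *
d=pickle.load(open("d4.pkl","rb"))
a=[cv2.resize(d[n]["frame"][v:v+70,u:u+80,::-1],None,fx=5,fy=5,interpolation=cv2.INTER_CUBIC) for n,u,v in (("scene",290,120),("wrist",280,190))]
cv2.imwrite("pics/c4.png",np.hstack(a))
E
```

```text
t 4.7667 tcp [0.524  0.0682 0.079 ] unit mm [ 34.4 116.4  79. ] yaw 22.76 z [ 0.002  0.    -1.   ] F [-0.02 -0.15 -0.2 ] open 0.006187623078046809
```

View pics/c4.png

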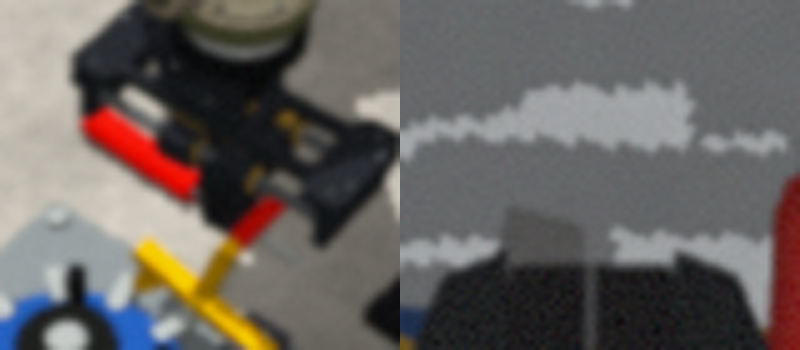

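Request:
send_rows(
  moves=[
    [[0.0, 0.0037, 0.0015, 0.001, 0, 0, 0], [0.0, 0.0037, 0.0015, 0.001, 0, 0, 0], [0.0, 0.0037, 0.0015, 0.001, 0, 0, 0], [0.0, 0.0018, 0.0008, 0, 0, 0, 0], [0.0, 0, 0, 0, 0, 0, 0], [0.0, 0, 0, 0, 0, 0, 0]],
  ],
)

```text
t: 5.27
tcp_pos: [0.5364, 0.0734, 0.0815]
tcp_rot: [-3.08, -0.62, -0.001]
wrist_force: [-0.4, 0.3, -0.5]
opening: 0.006
```

```bash
python3 look.py 5 wrist scene
python3 - <<'E'
import ov;from ov import *
p=np.load("p.npy");d=pickle.load(open("d5.pkl","rb"))
for th in(.3,.5): overlay(d["scene"],p,th,0,f"pics/o5_{th}.png",(270,130,80,70),5)
cv2.imwrite("pics/o5.png",np.hstack([cv2.imread(f"pics/o5_{t}.png") for t in (.3,.5)]))
E
```

```text
t 5.3667 tcp [0.5362 0.0733 0.0815] unit mm [ 47.5 116.5  81.5] yaw 22.75 z [ 0.  0. -1.] F [0.54 0.   0.45] open 0.007720120140083629
```

View pics/o5.png

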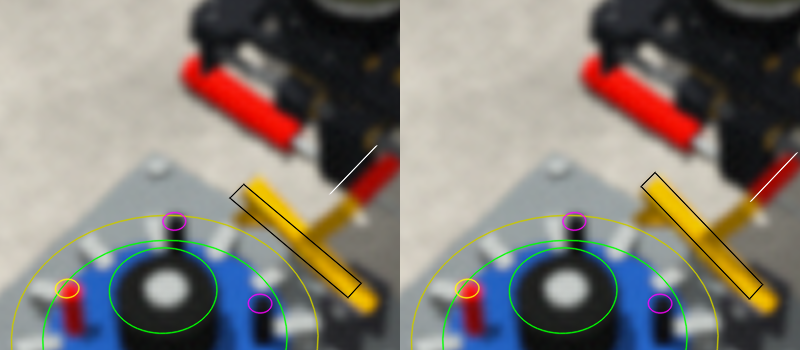

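Request:
send_rows(
  moves=[
    [[0.0, -0.0055, -0.0023, 0, 0, 0, 0], [0.0, -0.0055, -0.0023, 0, 0, 0, 0], [0.0, -0.0055, -0.0023, 0.005, 0, 0, 0], [0.0, 0, 0, 0.033, 0, 0, 0], [0.0, 0, 0, 0.038, 0, 0, 0], [0.0, 0, 0, 0.033, 0, 0, 0], [0.0, -0.0014, -0.0248, 0, 0, 0, 0], [0.0, -0.0014, -0.0248, 0, 0, 0, 0], [0.0, -0.0014, -0.0248, 0, 0, 0, 0], [0.0, -0.0014, -0.0248, 0, 0, 0, 0], [0.0, -0.0014, -0.0248, 0, 0, 0, 0], [0.0, -0.0014, -0.0248, 0, 0, 0, 0], [0.0, -0.0014, -0.0248, 0, 0, 0, 0], [0.0, -0.0014, -0.0248, 0, 0, 0, 0], [0.0, 0, 0, -0.03, 0, 0, 0], [0.0, 0, 0, -0.035, 0, 0, 0], [0.0, 0, 0, -0.035, 0, 0, 0], [0.0, 0, 0, -0.025, 0, 0, 0], [0.0, 0, 0, 0, 0, 0, 0], [0.0, 0, 0, 0, 0, 0, 0]],
  ],
)

```text
t: 7.03
tcp_pos: [0.5079, -0.1321, 0.0659]
tcp_rot: [-3.079, -0.619, 0.001]
wrist_force: [-0.4, -0.0, 0.6]
opening: 0.005
```

```bash
python3 look.py 6 wrist scene
python3 - <<'E'
import ov;from ov import *
p=np.load("p.npy");d=pickle.load(open("d6.pkl","rb"))
overlay(d["scene"],p,.55,0,"pics/o6.png",(250,110,120,110),6)
E
```

```text
t 7.1333 tcp [ 0.5092 -0.1326  0.0676] unit mm [-56.7 -63.2  67.6] yaw 22.75 z [ 0.003 -0.001 -1.   ] F [0.38 0.58 0.94] open 0.006145213355832646
```

View pics/o6.png

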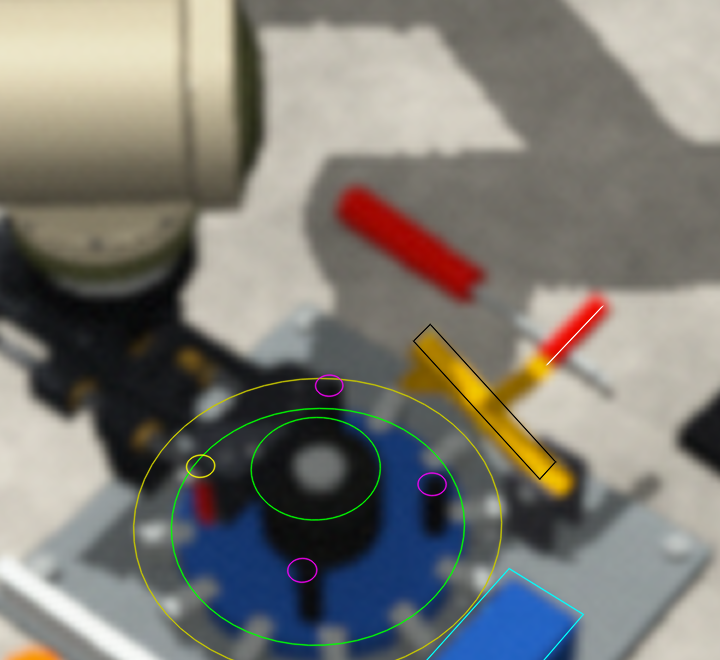

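View pics/wrist6.png

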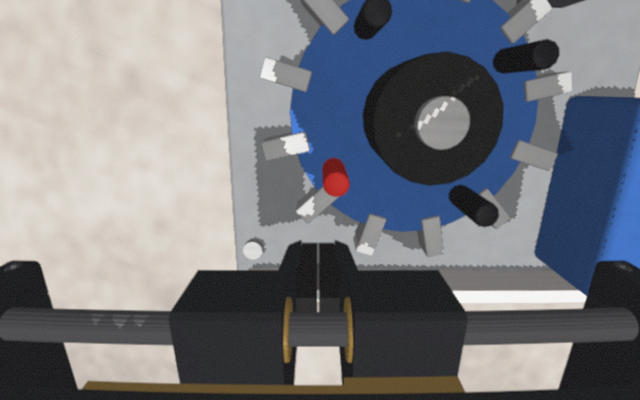

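```bash
cat > peg.py <<'E'
from fit import *
def uu(p,q):
    e=q-np.array([p[0],p[1],0]); c,s=np.cos(p[2]),np.sin(p[2]); return np.array([c*e[0]+s*e[1],-s*e[0]+c*e[1],e[2]])*1000
def pegs(i,pts,ax):
    p=np.load("p.npy"); o=uu(p,at(i,*ax,.084)); print("axle",o.round(1))
    a=[]
    for q in pts:
        e=uu(p,at(i,*q,.078)); r=e-o; print("peg",e.round(1),"r",np.hypot(*r[:2]).round(1),"ang",np.degrees(np.arctan2(r[1],r[0])).round(1))
E
python3 - <<'E'
from peg import *
d=pickle.load(open("d6.pkl","rb"))["wrist"]
pegs(d,[(336,184),(377,10),(546,52),(486,212)],(443,123))
crop(d,230,0,350,270,2,"pics/w6.png")
E
```

```text
axle [ 1.   0.4 84. ]
peg [-47.7 -30.5  78. ] r 57.7 ang -147.6
peg [-30.9  48.7  78. ] r 57.9 ang 123.4
peg [48.2 32.7 78. ] r 57.2 ang 34.4
peg [ 31.  -45.6  78. ] r 54.9 ang -56.9
```

View pics/w6.png

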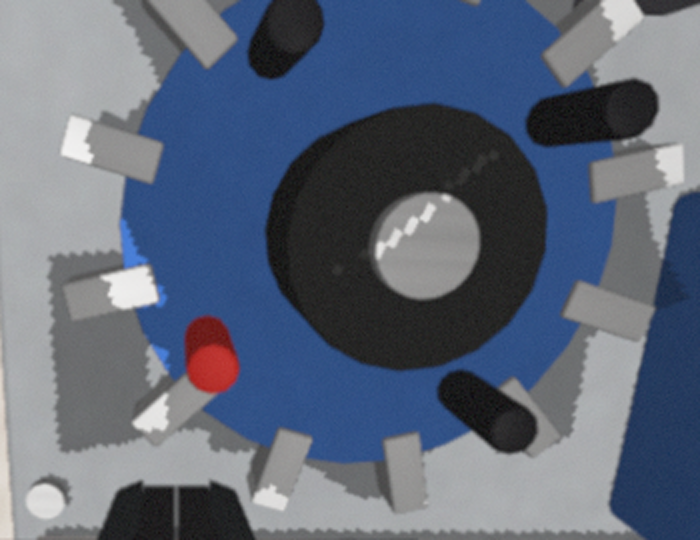

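Request:
send_rows(
  moves=[
    [[0.0, 0, 0, -0.008, 0, 0, 0], [0.0, 0, 0, -0.008, 0, 0, 0], [0.0, 0, 0, -0.008, 0, 0, 0], [0.0, 0, 0, -0.008, 0, 0, 0], [0.0, 0, 0, 0, 0, 0, 0], [0.0, -0.0015, 0.0037, 0, 0, 0, 0], [0.0, -0.0015, 0.0037, 0, 0, 0, 0], [0.0, -0.0015, 0.0037, 0, 0, 0, 0], [0.0, -0.0008, 0.0018, 0, 0, 0, 0], [0.0, 0, 0, 0, 0, 0, 0]],
  ],
)

```text
t: 7.97
tcp_pos: [0.503, -0.1187, 0.0338]
tcp_rot: [3.08, 0.621, 0.0]
wrist_force: [0.3, 0.0, 0.1]
opening: 0.001
```

```bash
python3 look.py 7 wrist
```

```text
t 8.0167 tcp [ 0.5031 -0.119   0.0338] unit mm [-57.  -48.2  33.8] yaw 22.78 z [ 0. -0. -1.] F [0.56 0.1  0.45] open 0.005366999914156778
```

View pics/wrist7.png

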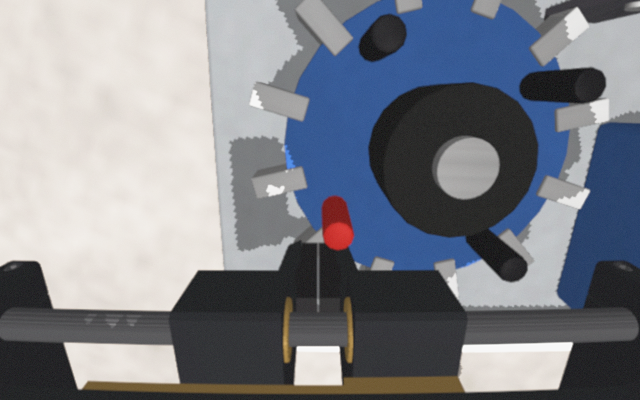

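Request:
send_rows(
  moves=[
    [[0.0, -0.0015, 0.0037, 0, 0, 0, 0], [0.0, -0.0015, 0.0037, 0, 0, 0, 0], [0.0, -0.0015, 0.0037, 0, 0, 0, 0], [0.0, -0.0015, 0.0037, 0, 0, 0, 0], [0.0, 0, 0, 0, 0, 0, 0]],
  ],
)

```text
t: 8.43
tcp_pos: [0.4969, -0.1043, 0.0337]
tcp_rot: [3.079, 0.62, -0.0]
wrist_force: [0.2, -1.2, 0.5]
opening: 0.005
```

```bash
python3 look.py 8 wrist
```

```text
t 8.4833 tcp [ 0.497  -0.1043  0.0336] unit mm [-57.  -32.3  33.6] yaw 22.75 z [ 0.  0. -1.] F [-0.33  0.25  0.09] open 0.004485206873983851
```

View pics/wrist8.png

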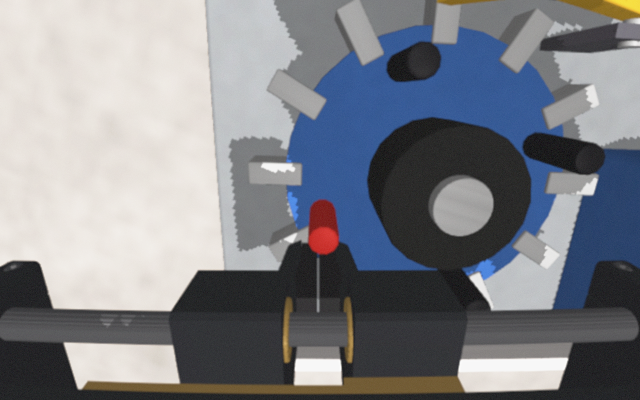

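Run:
```python
from peg import *
d=pickle.load(open("d8.pkl","rb"))["wrist"]
pegs(d,[(324,240),(424,57),(588,157)],(461,206))
```

```text
axle [ 0.4  0.9 84. ]
peg [-53.7 -16.5  78. ] r 56.9 ang -162.2
peg [-17.7  56.4  78. ] r 58.3 ang 108.0
peg [53.3 19.9 78. ] r 56.2 ang 19.7
```

Request:
send_rows(
  moves=[
    [[0.0, -0.0012, 0.0028, 0, 0, 0, 0], [0.0, -0.0012, 0.0028, 0, 0, 0, 0], [0.0, -0.0012, 0.0028, 0, 0, 0, 0], [0.0, -0.0008, 0.0018, 0, 0, 0, 0], [0.0, -0.0008, 0.0018, 0, 0, 0, 0], [0.0, 0, 0, 0, 0, 0, 0]],
  ],
)

```text
t: 8.98
tcp_pos: [0.4917, -0.0922, 0.0335]
tcp_rot: [-3.08, -0.62, 0.0]
wrist_force: [-0.1, -1.2, 0.0]
opening: 0.008
```

```bash
python3 look.py 9 wrist
```

```text
t 9.0333 tcp [ 0.4919 -0.0922  0.0335] unit mm [-57.1 -19.1  33.5] yaw 22.75 z [ 0.  0. -1.] F [ 0.07 -1.21 -0.11] open 0.007241731094388065
```

View pics/wrist9.png

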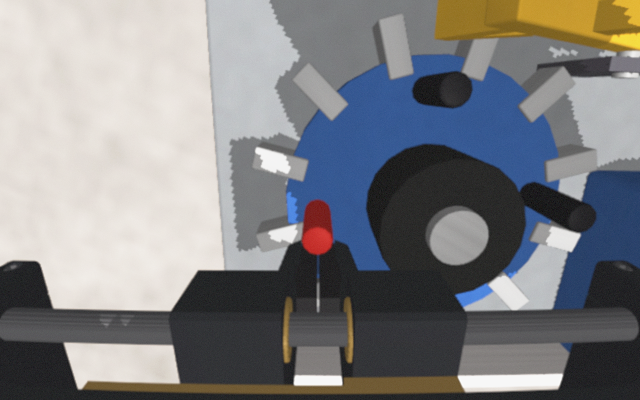

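Run:
```python
from peg import *
d=pickle.load(open("d9.pkl","rb"))["wrist"]
pegs(d,[(317,240),(457,89),(582,215)],(457,237))
```

```text
axle [ 0.4  0.7 84. ]
peg [-56.8  -3.3  78. ] r 57.3 ang -176.0
peg [-4.3 58.4 78. ] r 57.9 ang 94.6
peg [56.7  7.9 78. ] r 56.7 ang 7.3
```

Request:
send_rows(
  moves=[
    [[0.0, -0.0004, 0.0009, 0, 0, 0, 0], [0.0, -0.0004, 0.0009, 0, 0, 0, 0], [0.0, 0, 0, 0, 0, 0, 0], [0.0, 0, 0, 0, 0, 0, 0], [0.0, 0, 0, 0, 0, 0, 0], [0.0, 0.001, -0.0025, 0, 0, 0, 0], [0.0, 0.001, -0.0028, 0, 0, 0, 0], [0.0, 0.0015, -0.0037, 0, 0, 0, 0], [0.0, 0.0023, -0.0056, 0, 0, 0, 0], [0.0, 0.0023, -0.0056, 0, 0, 0, 0], [0.0, 0.003, -0.007, 0, 0, 0, 0], [0.0, 0, 0, 0.01, 0, 0, 0], [0.0, 0, 0, 0.02, 0, 0, 0], [0.0, 0, 0, 0, 0, 0, 0]],
  ],
)

```text
t: 10.2
tcp_pos: [0.5037, -0.1187, 0.0668]
tcp_rot: [3.077, 0.619, 0.006]
wrist_force: [1.1, -0.3, 0.2]
opening: 0.002
```

```bash
python3 look.py 10 wrist scene
```

```text
t 10.3 tcp [ 0.5025 -0.118   0.0641] unit mm [-57.3 -47.1  64.1] yaw 22.75 z [ 0.001 -0.001 -1.   ] F [-0.87 -0.46  0.41] open 0.0012843571046169708
```

View pics/wrist10.png

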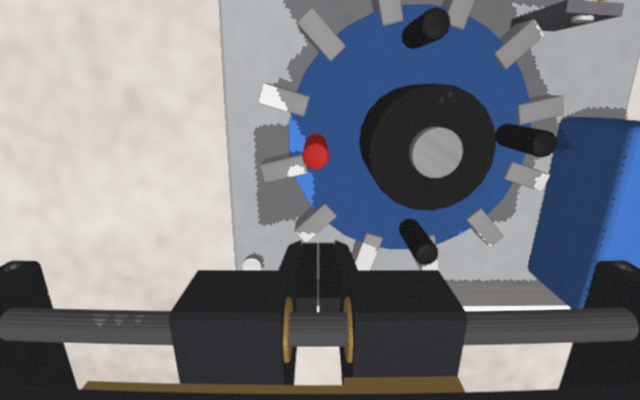

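Run:
```python
from peg import *
d=pickle.load(open("d10.pkl","rb"))
pegs(d["wrist"],[(315,154),(435,22),(543,141),(424,250)],(436,153))
import ov; p=np.load("p.npy")
ov.overlay(d["scene"],p,.55,0.5236,"pics/o10.png",(250,130,120,90),6)
```

```text
axle [ 0.7  0.3 84. ]
peg [-57.   -1.4  78. ] r 57.7 ang -178.3
peg [-3.4 58.3 78. ] r 58.2 ang 94.0
peg [56.4  5.5 78. ] r 56.0 ang 5.4
peg [  2.  -53.9  78. ] r 54.1 ang -88.6
```

View pics/o10.png

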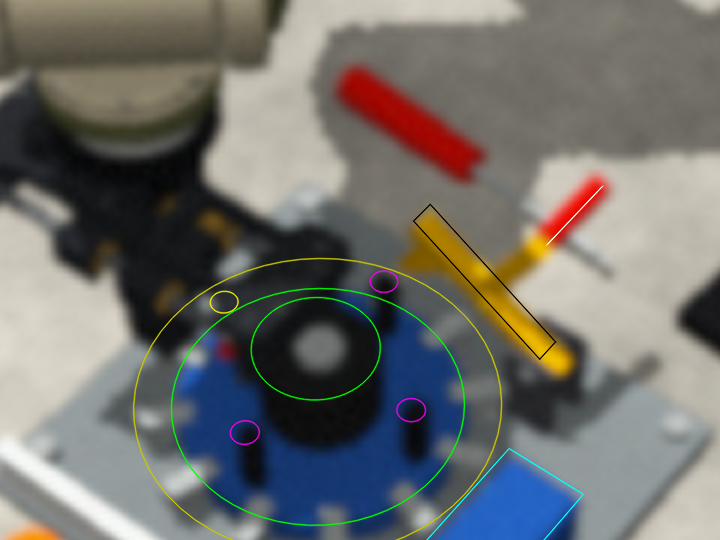

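Request:
send_rows(
  moves=[
    [[0.0, 0, 0, 0.03, 0, 0, 0], [0.0, 0, 0, 0.04, 0, 0, 0], [0.0, 0, 0, 0.04, 0, 0, 0], [0.0, 0, 0, 0.013, 0, 0, 0], [0.0, 0.0123, 0.0274, 0, 0, 0, 0], [0.0, 0.0123, 0.0274, 0, 0, 0, 0], [0.0, 0.0123, 0.0274, 0, 0, 0, 0], [0.0, 0.0123, 0.0274, 0, 0, 0, 0], [0.0, 0.0123, 0.0274, 0, 0, 0, 0], [0.0, 0.0123, 0.0274, 0, 0, 0, 0], [0.0, 0.0123, 0.0274, 0, 0, 0, 0], [0.0, 0.0123, 0.0274, 0, 0, 0, 0], [0.0, 0, 0, -0.03, 0, 0, 0], [0.0, 0, 0, -0.035, 0, 0, 0], [0.0, 0, 0, -0.02, 0, 0, 0], [0.0, 0, 0, 0, 0, 0, 0], [0.0, 0, 0, 0, 0, 0, 0]],
  ],
)

```text
t: 11.72
tcp_pos: [0.6001, 0.1014, 0.1009]
tcp_rot: [-3.079, -0.619, 0.003]
wrist_force: [-0.8, -0.5, 0.6]
opening: 0.006
```

```bash
python3 look.py 11 wrist scene;  python3 - <<'E'
from fit import *
d=pickle.load(open("d11.pkl","rb"))
a=[cv2.resize(d[n]["frame"][v:v+120,u:u+130,::-1],None,fx=3,fy=3,interpolation=cv2.INTER_CUBIC) for n,u,v in (("scene",270,110),("wrist",200,170))]
cv2.imwrite("pics/c11.png",np.hstack(a))
E
```

```text
t 11.8167 tcp [0.6014 0.1013 0.1031] unit mm [118.5 117.2 103.1] yaw 22.74 z [ 0.002 -0.    -1.   ] F [0.04 0.17 0.66] open 0.004427667173179804
```

View pics/c11.png

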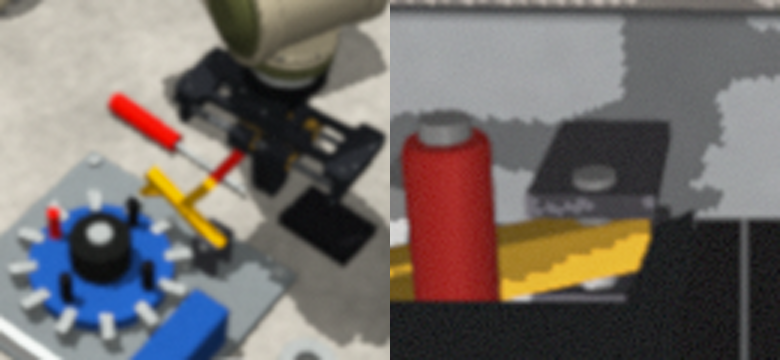

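Request:
send_rows(
  moves=[
    [[0.0, 0, 0, -0.012, 0, 0, 0], [0.0, 0, 0, -0.014, 0, 0, 0], [0.0, 0, 0, 0, 0, 0, 0], [0.0, -0.0037, -0.0015, 0, 0, 0, 0], [0.0, -0.0037, -0.0015, 0, 0, 0, 0], [0.0, -0.0037, -0.0015, 0, 0, 0, 0], [0.0, -0.0037, -0.0015, 0, 0, 0, 0], [0.0, -0.0037, -0.0015, 0, 0, 0, 0], [0.0, -0.0037, -0.0015, -0.001, 0, 0, 0], [0.0, -0.0037, -0.0015, -0.001, 0, 0, 0], [0.0, -0.0037, -0.0015, -0.001, 0, 0, 0], [0.0, -0.0037, -0.0015, -0.001, 0, 0, 0], [0.0, -0.0037, -0.0015, -0.001, 0, 0, 0], [0.0, 0, 0, 0, 0, 0, 0]],
  ],
)

```text
t: 12.98
tcp_pos: [0.5628, 0.0861, 0.0703]
tcp_rot: [-3.08, -0.619, 0.001]
wrist_force: [-0.3, -0.0, -0.5]
opening: 0.008
```

```bash
python3 look.py 12 wrist scene;  python3 - <<'E'
from fit import *
d=pickle.load(open("d12.pkl","rb"))
a=[cv2.resize(d[n]["frame"][v:v+120,u:u+130,::-1],None,fx=3,fy=3,interpolation=cv2.INTER_CUBIC) for n,u,v in (("scene",250,110),("wrist",240,170))]
cv2.imwrite("pics/c12.png",np.hstack(a))
E
```

```text
t 13.0833 tcp [0.5634 0.0863 0.0705] unit mm [ 77.6 118.   70.5] yaw 22.75 z [-0. -0. -1.] F [ 0.8  -0.59 -0.51] open 0.004535849110516762
```

View pics/c12.png

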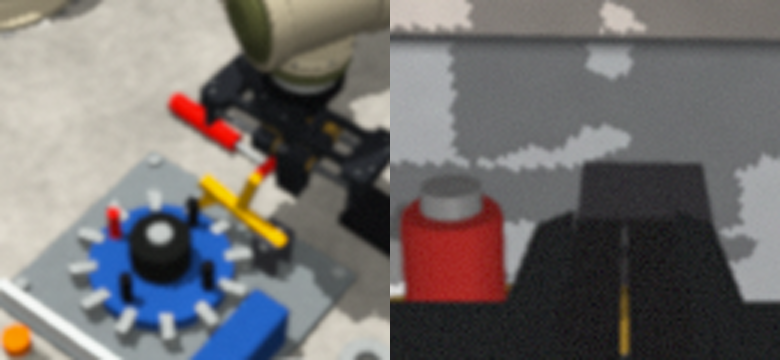

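Request:
send_rows(
  moves=[
    [[0.0, -0.0028, -0.0012, 0, 0, 0, 0], [0.0, -0.0028, -0.0012, 0, 0, 0, 0], [0.0, -0.0028, -0.0012, 0, 0, 0, 0], [0.0, -0.0028, -0.0012, 0, 0, 0, 0]],
  ],
)

```text
t: 13.42
tcp_pos: [0.5521, 0.0816, 0.0705]
tcp_rot: [-3.08, -0.62, -0.0]
wrist_force: [0.9, 1.3, -0.1]
opening: 0.007
```

```bash
python3 look.py 13 wrist scene;  python3 - <<'E'
from fit import *
d=pickle.load(open("d13.pkl","rb"))
a=[cv2.resize(d[n]["frame"][v:v+120,u:u+130,::-1],None,fx=3,fy=3,interpolation=cv2.INTER_CUBIC) for n,u,v in (("scene",250,130),("wrist",240,170))]
cv2.imwrite("pics/c13.png",np.hstack(a))
E
```

```text
t 13.5167 tcp [0.5519 0.0814 0.0705] unit mm [ 65.1 117.9  70.5] yaw 22.74 z [-0. -0. -1.] F [ 0.26  0.21 -0.96] open 0.006256261821580668
```

View pics/c13.png

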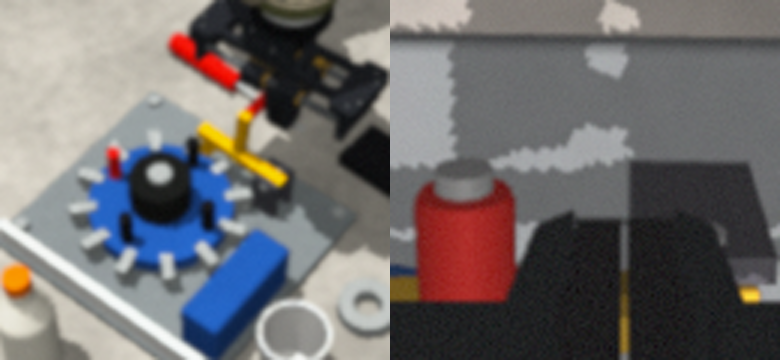

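Request:
send_rows(
  moves=[
    [[0.0, -0.0018, -0.0008, 0, 0, 0, 0], [0.0, -0.0018, -0.0008, 0, 0, 0, 0], [0.0, -0.0014, -0.0006, 0, 0, 0, 0]],
  ],
)

```text
t: 13.77
tcp_pos: [0.5472, 0.0794, 0.0705]
tcp_rot: [-3.08, -0.619, -0.0]
wrist_force: [1.0, 1.1, -0.0]
opening: 0.001
```

Request:
send_rows(
  moves=[
    [[0.0, -0.0014, -0.0006, 0, 0, 0, 0], [0.0, -0.0009, -0.0004, 0, 0, 0, 0]],
  ],
)

```text
t: 13.93
tcp_pos: [0.5457, 0.0787, 0.0708]
tcp_rot: [-3.08, -0.619, -0.004]
wrist_force: [5.9, 5.2, 0.4]
opening: 0.009
```

```bash
python3 look.py 14 wrist scene;  python3 - <<'E'
from fit import *
d=pickle.load(open("d14.pkl","rb")); e=pickle.load(open("d0.pkl","rb"))
a=[cv2.resize(i["frame"][150:210,290:355,::-1],None,fx=6,fy=6,interpolation=cv2.INTER_CUBIC) for i in (d["scene"],e["scene"])]
cv2.imwrite("pics/c14.png",np.hstack(a))
E
```

```text
t 14.0333 tcp [0.5458 0.0787 0.0709] unit mm [ 58.5 117.8  70.9] yaw 22.73 z [ 0.002  0.001 -1.   ] F [ 3.25  4.13 -0.42] open 0.002286501549995647
```

View pics/c14.png

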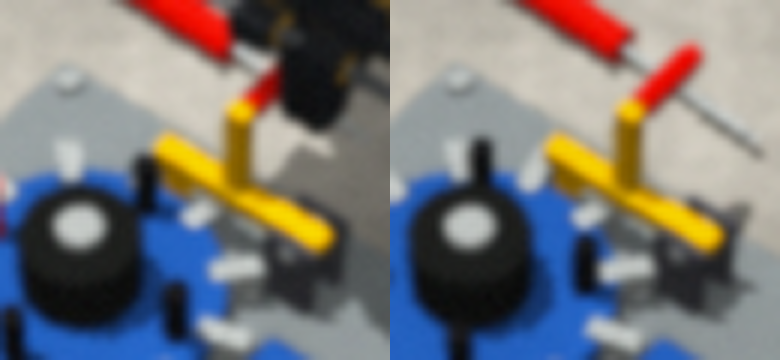

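Request:
send_rows(
  moves=[
    [[0.0, -0.0007, -0.0003, 0, 0, 0, 0], [0.0, 0, 0, 0, 0, 0, 0]],
  ],
)

```text
t: 14.2
tcp_pos: [0.5458, 0.0786, 0.0712]
tcp_rot: [-3.08, -0.619, -0.007]
wrist_force: [6.3, 5.5, -0.2]
opening: 0.007
```

```bash
python3 look.py 15 wrist
```

```text
t 14.25 tcp [0.5458 0.0787 0.0712] unit mm [ 58.4 117.7  71.2] yaw 22.73 z [ 0.004  0.001 -1.   ] F [6.33 5.74 0.87] open 0.004546606269526241
```

Request:
send_rows(
  moves=[
    [[0.0, 0.0037, 0.0015, 0, 0, 0, 0], [0.0, 0.0074, 0.003, 0, 0, 0, 0], [0.0, 0.0074, 0.003, 0, 0, 0, 0], [0.0, 0.0055, 0.0023, 0, 0, 0, 0], [0.0, 0, 0, 0.03, 0, 0, 0], [0.0, 0, 0, 0.04, 0, 0, 0], [0.0, 0, 0, 0.04, 0, 0, 0], [0.0, 0, 0, 0.04, 0, 0, 0], [0.0, 0, 0, 0.034, 0, 0, 0], [0.0, -0.03, -0.0125, 0, 0, 0, 0], [0.0, -0.03, -0.0125, 0, 0, 0, 0], [0.0, -0.03, -0.0125, 0, 0, 0, 0], [0.0, 0, 0, 0, 0, 0, 0], [0.0, 0, 0, 0, 0, 0, 0]],
  ],
)

```text
t: 15.42
tcp_pos: [0.478, 0.05, 0.2551]
tcp_rot: [3.08, 0.618, 0.001]
wrist_force: [0.7, 1.0, 0.9]
opening: 0.008
```

```bash
python3 look.py 16 wrist scene;  python3 - <<'E'
from fit import *
d=pickle.load(open("d16.pkl","rb")); e=pickle.load(open("d1.pkl","rb"));z=pickle.load(open("d0.pkl","rb"))
r=lambda f,s:cv2.resize(f[:,:,::-1],None,fx=s,fy=s,interpolation=cv2.INTER_CUBIC)
a=np.hstack([r(i["wrist"]["frame"][130:270,240:440],2) for i in(d,e)]);b=np.hstack([r(i["scene"]["frame"][150:210,280:360],5) for i in(d,z)])
cv2.imwrite("pics/c16.png",np.vstack([a,b]))
E
```

```text
t 15.5167 tcp [0.4791 0.0504 0.2547] unit mm [-13.9 117.4 254.7] yaw 22.74 z [ 0.001 -0.    -1.   ] F [-0.07 -0.18 -0.87] open 0.001959648173271407
```

View pics/c16.png

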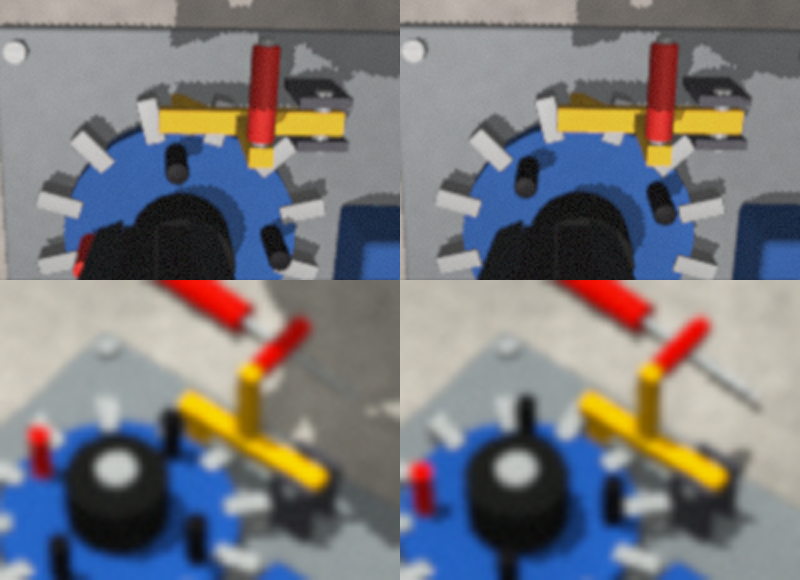

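```bash
python3 -c "
from plant import arm
print(arm.close_job())"
```

```text
the job is handed in; nothing more can be done
None
```

I lifted the pawl, turned the wheel back one notch, pushed the pawl back down and handed the job in at about 15.5 s. No verdict was reported.

- **Lift:** with the closed fingertips I pushed the red bar towards +x. The pawl went to about 0.5–0.55 rad, judged from the scene image overlay, with the wheel still at its start.
- **Wheel:** I pushed the red peg in small steps. The four pegs moved between 29.0 and 31.7 degrees, about 30.2 on average (0.53 rad).
- **Lower:** I pushed the bar back towards -x until it stopped moving, at about 8.5 N. That was the highest force I read in the whole run.
- **Last checks:** after backing clear, the pawl looked the same as at the start in the wrist and scene views. The teeth were in the same places, the pegs were one notch further round, and the wrist force was near zero. I did not go near the loose items or see any of them move, but I did not measure them afterwards.

**Disagreement with the interface text:** in both cameras the fingertips ended about 25 mm behind the reported TCP instead of 8 mm ahead of it. My first push therefore passed above the bar without touching it. I then worked about 30 mm lower, using the positions seen in the images.

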